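Load the relay test box

TASK

Swing the test box's pivoting dust cover fully aside on its pin so that the pocket under it is open, then set the oblong relay module upright into that pocket, lowering it in with the gripper before letting go, and leave it resting flat on the pocket's floor. Leave the cover open, and do not disturb the square and round modules, the screwdriver or the spool.

Things in the scene. Friction and masses are not known exactly. Their poses are not given: they have to be found in the camera images.
- testbox: Low grey instrument, 200 (x) x 240 (y) x 60 mm high, with a flat grey deck as its top; fixed to the bench. Origin: centre of its underside. Its deck carries the dust cover; along its +y edge stand small binding posts and a switch, up to 16 mm high, and a 16 mm stop pin stands at (5, 67) mm, outside the cover's sweep. Nothing else rises from the deck.
- nest (a point): Centre of the floor of the oblong pocket in the test box's deck, at (-40, -45, 48) mm in the test box's frame, with the same axes. The pocket is 64 mm along x, 40 mm along y and 12 mm deep (its mouth is level with the deck, 60 mm above the bench). It is hidden by the dust cover until that is swung away.
- pin (a point): The dust cover's pivot. The cover is a 5 mm bright aluminium plate lying 1 mm over the deck: a 30 mm wide arm from the pin that widens to a 72 x 72 mm square paddle, 58 to 130 mm from the pin. Point on the upper face of the cover 66 mm above the bench, at (-40, 45) mm in the test box's frame. The dark pin cap is 18 mm wide, 4 mm high.
- tab (a point): Centre of the top of the bright thumb post that stands on the cover: a round post 14 mm in diameter, 24 mm high above the cover (top 90 mm above the bench), 115 mm from the pin. Moves with the cover.
- cover (a joint): Angle of the dust cover about its vertical pin, rad. At 0 it points along the test box's -y and covers the pocket; it grows counter-clockwise seen from above, and at its stop, 1.6, it points along the test box's +x. Light friction (about 0.4 N at the thumb post); it stays where it is left. Starts between 0 and 0.3; the pocket, with room for fingers, is free from about 1.25 on.
- relay: The relay module: an oblong block 56 (x) x 32 (y) x 52 mm high, black plastic on a 10 mm aluminium foot, four small brass screws on top, about 0.18 kg, loose, standing upright on the bench. Origin: centre of its underside. Fits the pocket either way round with 4 mm to spare on every side; the upper 40 mm stay above the deck.
- square: Square module of the same materials, 46 x 46 x 52 mm high, loose; not to be moved. Origin: centre of its underside.
- round: Round module of the same materials, 46 mm in diameter, 52 mm high, loose; not to be moved. Origin: centre of its underside.
- screwdriver: Screwdriver lying loose on the bench beyond the modules, along its own x, 200 mm long, 26 mm thick; origin at mid-length on its underside; not to be moved.
- spool: Grey spool, 64 mm in diameter, 40 mm high, standing loose on the bench; not to be moved. Origin: centre of its underside.
There are look-alikes about, which are no part of the job. Leave any orange, pink or purple look-alike of the relay alone.

How it is judged:
By the outcome, as a careful person would: the job done as asked, in the order asked, and still so for the second after the job is handed in, with the robot touching nothing.
It also fails if it takes over 61 s, if anything falls off the work surface, if the arm or the gripper's body presses on something with over 40 N, if the wrist force passes 120 N, or if a joint passes its speed limit or range.

ROBOT

A 6-joint arm with a two-finger parallel gripper is mounted at the origin on the work surface. World frame = base frame: x ahead of the robot, y to its left, z up, the work surface at z = 0. Lengths are in m, angles in rad, forces in N, time in s.
With the tool pointing down it reaches from about 0.225 to 0.875 m from the base axis. Payload 3.4 kg.
Tool frame: the origin (TCP) lies midway between the tips of the shut fingers; the grasp point (between the pads) lies 19 mm behind it; x points along the fingers, y is the direction in which the jaws open and shut, and the axes are right-handed (so a half turn about x gives the same grasp; the last joint's range is limited). The gripper opens to 85 mm and grips with 20 to 120 N. Pads are 22 mm wide; open, the fingers measure 114 mm over their backs; the gripper's body (76 mm by 85 mm) begins 54 mm behind the grasp point. The pads swing forward as they close: fully open they stand 13 mm farther back than shut.
Start: joints at [1.046, 0.276, 1.505, -0, 1.361, -0.121], TCP at [0.226, 0.529, 0.231] pointing down, gripper open.
Joint ranges: [-2.89, 2.89], [-0.75, 2.08], [0.22, 2.7], [-1.18, 4.32], [0.11, 2.71], [-2.7, 2.7]. Speed limits (rad/s): [2.57, 2.57, 3.14, 3.14, 3.14, 3.14].

INTERFACE

Orientations are given as a unit quaternion [w, x, y, z].
In Python, from rig import manip, get_image, get_calibration, ticket gives the robot as it stands. The module is installed in compiled form; this text tells all that it offers.
- The arm moves only by the tool arm_command, never from a script. Its argument "series" is text: rows parted by semicolons, each of 7 numbers parted by spaces: the shift along the tool's x, y, z in units of 0.1 m (1.0 is 0.1 m), then the turn, a rotation vector about the tool's x, y, z in units of pi rad (1.0 is pi rad), then the opening, from -1 (shut) to 1 (fully open), so that 0 is half open. In form: tx ty tz rx ry rz claw; .... A call has 1 to 12 rows; each row shifts and turns the commanded pose from where the row before left it, along the tool's axes as they then stand; what a row does not reach is not made up. A row lasts 1/12 s, in which the tool goes at most 41.7 mm and 7.16 degrees, less where a joint would pass 70% of its speed; a pose out of reach is approached as far as the arm can. A call with a number of a shift or a turn outside -1 to 1 is refused whole. A call with a gripper value outside its range is refused whole. The fingers move at their own pace and stop on an object; "squeeze" is the grip in N (left out, the last holds). Time passes only in rows, so rows that do not move let the fingers close. It gives the time, the measured TCP pose, the force and the opening at its end, in the units of the state.
- manip.get_state(): the state, without advancing time (a new reading comes with each control period).
- get_image(name): name is "scene" or "top" or "wrist"; returns the picture (384x512x3 uint8, red, green, blue); there is no depth.
- get_calibration(name): a dict with "fx", "fy", "cx", "cy" (pixels), "cam_to_world" (4x4, takes a point from camera to world coordinates); the wrist camera has in their place "tool_from_camera" (4x4, takes a point from camera to tool coordinates, whose origin is the TCP and whose axes are the tool frame's). Camera axes: x right, y down, z forward; pixel columns grow to the right and rows downward; lengths in m; the calibration is good to about 2 mm. A picture is of the moment at which its call begins: read the wrist's pose just before it. get_calibration takes no time and is no camera call.
- ticket.sign_off(): hands the job in, once; it reports no verdict.
The state is a dict: "clock": time; "qpos": joint angles; "qd": joint speeds; "effort": joint torques, N m; "position": TCP position; "ee_rot": TCP orientation; "contact_force": force on the tool from outside, world axes, zero at the start; "moment": the same for the moment, N m; "width": finger opening in m.
Only numpy, scipy, OpenCV 4.12 (cv2) and the standard library are available. Lean on these libraries where they do the work, as an engineer would, in place of code of your own. Each camera call takes 0.05 s, during which the arm holds its last target. There are 200 camera calls.

## Working session

There is one attempt and no reset: what is moved stays moved. The work goes in short steps, Python scripts to look and compute and a tool call to move; the robot and the scene stay as the last step left them, time stands still between calls to the robot, and variables do not carry over. Pictures are saved under pics/ and viewed, about 8 in all and at most 12, crops included, and the job is handed in when it is done.

Besides the shell and the picture viewer there is one more tool, called after ">>>" as name(argument=value, ...), one argument or row to a line, values as JSON. arm_command: Moves the arm, as the interface text tells. Shifts and turns lie within -1 to 1; 1 stands for 0.1 m of shift or pi rad of turn. Its arguments: {"type":"object","properties":{"series":{"type":"string"},"squeeze":{"type":"number"}},"required":["series"]}

```bash
mkdir -p pics; cat > h.py <<'E'
import numpy as np, cv2
from rig import manip, get_image, get_calibration, ticket
from scipy.spatial.transform import Rotation as R
def snap(name,f):
    s=manip.get_state(); im=get_image(name); cv2.imwrite('pics/'+f,im[:,:,::-1]); 
    np.save('pics/'+f+'.npy',np.r_[s['position'],s['ee_rot']]); return im
def T(name,f=None):
    c=get_calibration(name)
    if name!='wrist': return c,np.array(c['cam_to_world'])
    p=np.load('pics/'+f+'.npy'); M=np.eye(4); M[:3,3]=p[:3]; M[:3,:3]=R.from_quat(p[[4,5,6,3]]).as_matrix()
    return c,M@np.array(c['tool_from_camera'])
def ray(name,uv,z,f=None):
    c,M=T(name,f); uv=np.atleast_2d(uv).astype(float)
    d=np.c_[(uv[:,0]-c['cx'])/c['fx'],(uv[:,1]-c['cy'])/c['fy'],np.ones(len(uv))]@M[:3,:3].T
    o=M[:3,3]; return o+d*((z-o[2])/d[:,2])[:,None]
def proj(name,P,f=None):
    c,M=T(name,f); q=(np.atleast_2d(P)-M[:3,3])@M[:3,:3]
    return np.c_[q[:,0]/q[:,2]*c['fx']+c['cx'],q[:,1]/q[:,2]*c['fy']+c['cy']]
E
python3 - <<'E'
from h import *
a=snap('top','top.png');b=snap('scene','scene.png');
for n in('top','scene'):
  c,M=T(n);print(n,c['fx'],M[:3,3].round(3),M[:3,2].round(2))
s=manip.get_state();print(s['position'],s['ee_rot'],s['width'],s['clock'])
print(R.from_quat(np.array(s['ee_rot'])[[1,2,3,0]]).as_matrix().round(3))
print(np.array(get_calibration('wrist')['tool_from_camera']).round(3))
cv2.imwrite('pics/top2.png',cv2.resize(a[:,:,::-1],(800,600),interpolation=cv2.INTER_CUBIC))
E
```

```text
top 443.69540010210113 [0.436 0.058 1.048] [ 0.15 -0.01 -0.99]
scene 407.3037391008954 [1.236 0.548 0.693] [-0.63 -0.49 -0.6 ]
[0.22569048 0.52834116 0.23052845] [ 0.69255303  0.14124395  0.69293245 -0.1423554 ] 0.08520645065931826 0.1
[[-0.001  0.393  0.92 ]
 [-0.001  0.92  -0.393]
 [-1.    -0.002 -0.   ]]
[[-0.    -0.26   0.966 -0.141]
 [ 1.     0.     0.    -0.002]
 [-0.     0.966  0.26  -0.068]
 [ 0.     0.     0.     1.   ]]
```

View pics/top2.png

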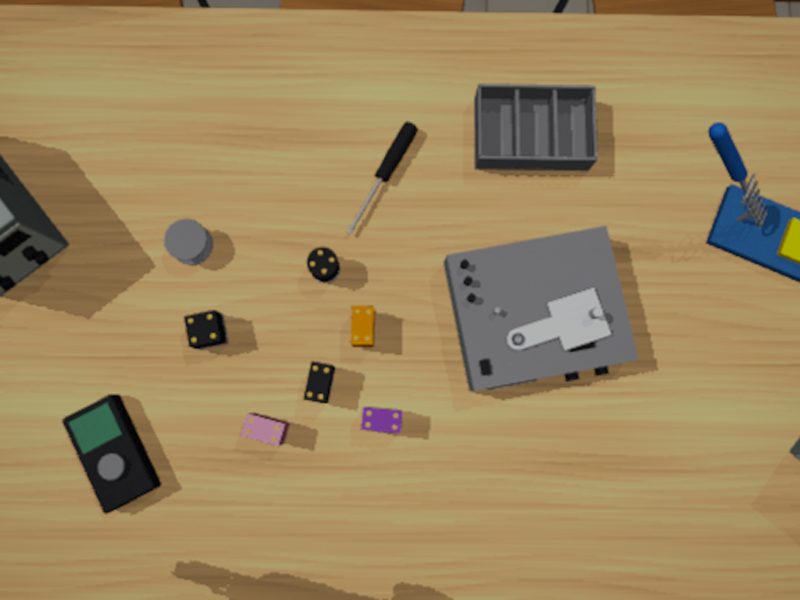

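View pics/scene.png

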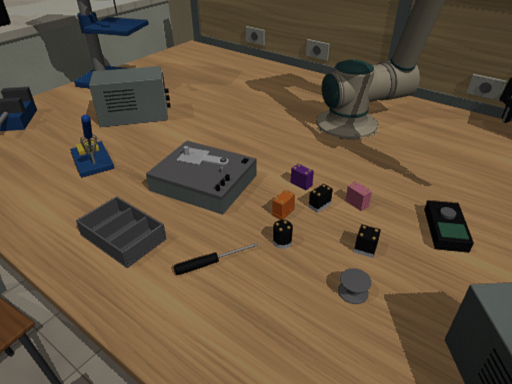

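The top view (800x600) shows the relay at (319,382), the test box's deck from (445,257) to (637,360), the pin at (516,340) and the thumb post at about (598,312). The purple (382,420), pink (265,429) and orange (362,326) look-alikes surround the relay.

```bash
python3 - <<'E'
from h import *
im=cv2.imread('pics/top.png'); hsv=cv2.cvtColor(im,cv2.COLOR_BGR2HSV)
# deck corners
g=((hsv[:,:,1]<50)&(hsv[:,:,2]>70)).astype(np.uint8); 
g[:, :270]=0; g[:135]=0; g[260:]=0; g[:,420:]=0
g=cv2.morphologyEx(g,cv2.MORPH_CLOSE,np.ones((9,9)))
c=max(cv2.findContours(g,0,2)[0],key=cv2.contourArea)
r=cv2.minAreaRect(c); bp=cv2.boxPoints(r); print('deck px',(bp/.64).round())
W=ray('top',bp,.06);print(W.round(3),[np.linalg.norm(W[i]-W[i-1]).round(3) for i in range(4)])
for n,p,z in(('pin',(516,339),.07),('tab',(597,312),.09),('stop',(498,311),.076)):print(n,ray('top',np.array(p)*.64,z).round(3))
# dark/coloured tops
def blob(mask,x,y,z,n):
    m=np.zeros_like(mask);x=int(x*.64);y=int(y*.64);m[y-22:y+22,x-22:x+22]=mask[y-22:y+22,x-22:x+22]
    c=max(cv2.findContours(m,0,2)[0],key=cv2.contourArea);bp=cv2.boxPoints(cv2.minAreaRect(c));W=ray('top',bp,z)
    print(n,W.mean(0).round(3),W[:,:2].round(3).tolist(),[np.linalg.norm(W[i]-W[i-1]).round(3) for i in range(4)])
dk=cv2.morphologyEx((hsv[:,:,2]<50).astype(np.uint8),cv2.MORPH_CLOSE,np.ones((5,5)))
blob(dk,319,382,.052,'relay');blob(dk,323,264,.052,'round');blob(dk,205,329,.052,'square')
sat=((hsv[:,:,0]>120)&(hsv[:,:,1]>60)).astype(np.uint8)
blob(sat,382,420,.052,'purple');blob(sat,265,429,.052,'pink')
E
```

```text
deck px [[443. 256.]
 [610. 222.]
 [637. 359.]
 [470. 393.]]
[[ 0.647 -0.017  0.06 ]
 [ 0.7   -0.264  0.06 ]
 [ 0.499 -0.296  0.06 ]
 [ 0.449 -0.056  0.06 ]] [np.float64(0.201), np.float64(0.252), np.float64(0.203), np.float64(0.245)]
pin [[ 0.525 -0.121  0.07 ]]
tab [[ 0.562 -0.231  0.09 ]]
stop [[ 0.564 -0.095  0.076]]
relay [0.462 0.158 0.052] [[0.439, 0.179], [0.491, 0.17], [0.485, 0.137], [0.433, 0.147]] [np.float64(0.033), np.float64(0.053), np.float64(0.033), np.float64(0.053)]
round [0.634 0.158 0.052] [[0.646, 0.187], [0.665, 0.151], [0.621, 0.128], [0.602, 0.164]] [np.float64(0.049), np.float64(0.041), np.float64(0.049), np.float64(0.041)]
square [0.536 0.324 0.052] [[0.554, 0.356], [0.565, 0.304], [0.518, 0.292], [0.507, 0.344]] [np.float64(0.049), np.float64(0.053), np.float64(0.049), np.float64(0.053)]
purple [0.41  0.069 0.052] [[0.396, 0.098], [0.429, 0.096], [0.424, 0.04], [0.392, 0.042]] [np.float64(0.056), np.float64(0.032), np.float64(0.057), np.float64(0.032)]
pink [0.396 0.234 0.052] [[0.388, 0.267], [0.42, 0.259], [0.404, 0.2], [0.372, 0.209]] [np.float64(0.06), np.float64(0.033), np.float64(0.061), np.float64(0.033)]
```

>>> arm_command(
  series="0 -0.18 0.26 0 0 0 0;0 -0.18 0.26 0 0 0 0;0 -0.18 0.26 0 0 0 0;0 -0.18 0.26 0 0 0 0;0 -0.18 0.26 0 0 0 0;0 -0.18 0.26 0 0 0 0;0 -0.18 0.26 0 0 0 0;0 -0.18 0.26 0 0 0 0;0 -0.18 0.26 0 0 0 0;0 -0.18 0.26 0 0 0 0;0 -0.18 0.26 0 0 0 0;0 -0.18 0.26 0 0 0 0",
)

```text
clock: 1.1
position: [0.4283, 0.206, 0.231]
ee_rot: [0.693, 0.142, 0.693, -0.142]
contact_force: [0.2, -0.0, -0.1]
width: 0.0426
```

>>> arm_command(
  series="0 -0.17 0.24 0 0 0 1;0 -0.17 0.24 0 0 0 1;0 0 0 0 0 0 1;0 0 0 0 0 0 1",
)

```text
clock: 1.43
position: [0.4591, 0.1563, 0.2308]
ee_rot: [0.692, 0.143, 0.693, -0.143]
contact_force: [-0.7, 0.2, -0.6]
width: 0.0852
```

```bash
python3 - <<'E'
from h import *
a=snap('wrist','w1.png');s=manip.get_state();print(s['position'],s['clock'],s['qpos'])
E
```

```text
[0.45846599 0.15722364 0.23089478] 1.4833 [ 1.86085755e-01  1.40137591e-01  1.68633474e+00  8.13169683e-04
  1.31636197e+00 -9.79533605e-01]
```

View pics/w1.png

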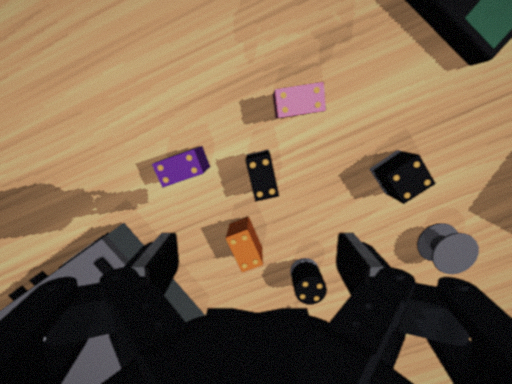

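The wrist view shows the relay at (262,175), with the purple one at (182,168), pink at (300,100) and orange at (245,245).

```bash
python3 - <<'E'
from h import *
im=cv2.imread('pics/w1.png'); hsv=cv2.cvtColor(im,cv2.COLOR_BGR2HSV)
sub=hsv[145:208,238:286]; 
br=((sub[:,:,1]>80)&(sub[:,:,2]>60)).astype(np.uint8)
dk=(sub[:,:,2]<55).astype(np.uint8)
dk=cv2.morphologyEx(dk,cv2.MORPH_CLOSE,np.ones((7,7)))
hole=br&cv2.erode(dk,np.ones((3,3)))
n,l,st,ce=cv2.connectedComponentsWithStats(hole)
k=[i for i in range(1,n) if st[i,4]>=4]; P=ce[k]+[238,145]; print(P.round(1),st[k,4])
W=ray('wrist',P,.052,'w1.png');print(W.round(4),W.mean(0))
c=max(cv2.findContours(dk,0,2)[0],key=cv2.contourArea);bp=cv2.boxPoints(cv2.minAreaRect(c))+[238,145]
W=ray('wrist',bp,.052,'w1.png');print(bp,W.round(3),W.mean(0))
s=manip.get_state();Rm=R.from_quat(np.array(s['ee_rot'])[[1,2,3,0]]).as_matrix()
print('to tab, tool units',(Rm.T@(np.array([.562,-.231,.23])-s['position'])*10).round(3))
E
```

```text
[[265.2 161.8]
 [252.3 164.6]
 [271.6 191. ]
 [259.3 193.9]] [43 47 43 41]
[[0.4434 0.1721 0.052 ]
 [0.4404 0.1564 0.052 ]
 [0.4805 0.1652 0.052 ]
 [0.4778 0.1496 0.052 ]] [0.46052152 0.16078477 0.052     ]
[[244.49278116 155.06678581]
 [268.11552429 149.93140984]
 [277.98014069 195.30866241]
 [254.35739899 200.44403839]] [[0.426 0.152 0.052]
 [0.432 0.181 0.052]
 [0.489 0.17  0.052]
 [0.483 0.14  0.052]] [0.45741264 0.16101867 0.052     ]
to tab, tool units [ 0.005 -3.159  2.482]
```

>>> arm_command(
  series="0 -0.28 0.22 0 0 0 -0.1;0 -0.28 0.22 0 0 0 -0.1;0 -0.28 0.22 0 0 0 -0.1;0 -0.28 0.22 0 0 0 -0.1;0 -0.28 0.22 0 0 0 -0.1;0 -0.28 0.22 0 0 0 -0.1;0 -0.28 0.22 0 0 0 -0.1;0 -0.28 0.22 0 0 0 -0.1;0 -0.28 0.22 0 0 0 -0.1;0 -0.28 0.22 0 0 0 -0.1;0 -0.28 0.22 0 0 0 -0.1;0 0 0 0 0 0 -0.1",
)

```text
clock: 2.48
position: [0.5623, -0.2258, 0.2305]
ee_rot: [0.693, 0.141, 0.692, -0.144]
contact_force: [-0.0, 0.5, -0.1]
width: 0.0387
```

>>> arm_command(
  series="0 0 0 0.038 0 0 -0.1;0 0 0 0.038 0 0 -0.1;0 0 0 0.038 0 0 -0.1;0 0 0 0.038 0 0 -0.1;0 0 0 0.038 0 0 -0.1;0 0 0 0.038 0 0 -0.1;0 0 0 0.038 0 0 -0.1;0 0 0 0 0 0 -0.1;0 0 0 0 0 0 -0.1",
)

```text
clock: 3.23
position: [0.5604, -0.2192, 0.2312]
ee_rot: [0.576, 0.409, 0.577, -0.409]
contact_force: [0.7, 0.8, -0.0]
width: 0.0384
```

```bash
python3 - <<'E'
from h import *
a=snap('wrist','w2.png');s=manip.get_state();print(s['position'],s['clock'],s['qpos'])
Rm=R.from_quat(np.array(s['ee_rot'])[[1,2,3,0]]).as_matrix();print(Rm.round(3))
E
```

```text
[ 0.56034952 -0.21950374  0.23123316] 3.2833 [-4.89172026e-01  3.16603486e-01  1.44575565e+00  4.04380705e-04
  1.37970521e+00 -8.24891595e-01]
[[-0.     0.944  0.329]
 [ 0.001  0.329 -0.944]
 [-1.    -0.    -0.001]]
```

View pics/w2.png

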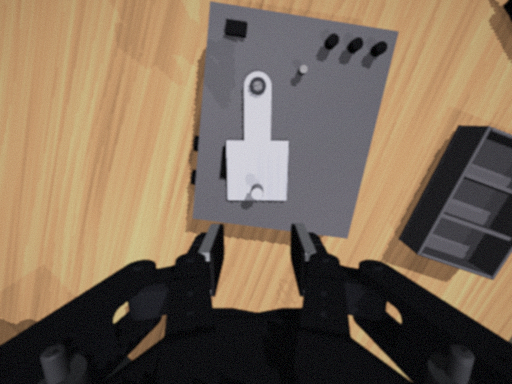

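The cover hangs in line with the jaws: pin (258,86), thumb post (257,190), stop pin (302,69), deck corners (211,3), (396,32), (348,237), (194,219).

```bash
cat > box.py <<'E'
from h import *
import sys
def fit(f,corners):
    im=cv2.imread('pics/'+f)
    W=ray('wrist',corners,.06,f)[:,:2]
    B=np.array([[-100,120],[100,120],[100,-120],[-100,-120]])/1000
    c=W.mean(0);H=(B).T@(W-c);yaw=np.arctan2(H[0,1]-H[1,0],H[0,0]+H[1,1])
    Q=lambda p:c+np.array([[np.cos(yaw),-np.sin(yaw)],[np.sin(yaw),np.cos(yaw)]])@(np.array(p)/1000)
    print('res mm',((W-np.array([Q(b*1000) for b in B]))*1000).round(1).tolist())
    print('c',c.round(4),'yaw',np.degrees(yaw).round(2),'pin',Q((-40,45)).round(4),'nest',Q((-40,-45)).round(4));return Q,yaw
E
python3 - <<'E'
from box import *
f='w2.png'
Q,y=fit(f,[(211,2),(397,32),(348,237),(194,219)])
print('pin',ray('wrist',(258,86),.07,f).round(4),'tab',ray('wrist',(257,189),.09,f).round(4),'stop',ray('wrist',(303,68),.076,f).round(4),Q((5,67)))
pin=Q((-40,45)); 
s=manip.get_state();Rm=R.from_quat(np.array(s['ee_rot'])[[1,2,3,0]]).as_matrix()
for t in (ray('wrist',(257,189),.09,f)[0],): print((Rm.T@(np.r_[t[:2],.074]-s['position'])*10).round(3))
E
```

```text
res mm [[1.9, -0.2], [-1.3, -2.3], [-1.7, 1.7], [1.1, 0.8]]
c [ 0.5729 -0.1588] yaw 11.68 pin [ 0.5246 -0.1228] nest [ 0.5428 -0.2109]
pin [[ 0.525  -0.1229  0.07  ]] tab [[ 0.5598 -0.2257  0.09  ]] stop [[ 0.5633 -0.0919  0.076 ]] [ 0.56419025 -0.09214454]
[ 1.572 -0.025  0.057]
```

>>> arm_command(
  series="0 -0.027 0.12 0 0 0 -0.1;0.3 0 0 0 0 0 -0.1;0.3 0 0 0 0 0 -0.1;0.3 0 0 0 0 0 -0.1;0.3 0 0 0 0 0 -0.1;0.2 0 0 0 0 0 -0.1;0.18 0 0 0 0 0 -0.1;0 0 0 0 0 0 -0.1;0 0 0 0 0 0 -0.1",
)

```text
clock: 4.03
position: [0.5613, -0.2334, 0.0725]
ee_rot: [0.575, 0.41, 0.576, -0.411]
contact_force: [0.5, 0.3, 0.7]
width: 0.0385
```

>>> arm_command(
  series="0 0.08 -0.003 -0.0222 0 0 -0.1;0 0.08 -0.003 -0.0222 0 0 -0.1;0 0.08 -0.003 -0.0222 0 0 -0.1;0 0.08 -0.003 -0.0222 0 0 -0.1",
)

```text
clock: 4.37
position: [0.5917, -0.2197, 0.0755]
ee_rot: [0.629, 0.325, 0.626, -0.326]
contact_force: [-1.0, 0.4, 0.2]
width: 0.0386
```

>>> arm_command(
  series="0 0.08 -0.003 -0.0222 0 0 -0.1;0 0.08 -0.003 -0.0222 0 0 -0.1;0 0.08 -0.003 -0.0222 0 0 -0.1;0 0.08 -0.003 -0.0222 0 0 -0.1;0 0.08 -0.003 -0.0222 0 0 -0.1;0 0.08 -0.003 -0.0222 0 0 -0.1;0 0.08 -0.003 -0.0222 0 0 -0.1;0 0.08 -0.003 -0.0222 0 0 -0.1;0 0.08 -0.003 -0.0222 0 0 -0.1;0 0 0 0 0 0 -0.1",
)

```text
clock: 5.2
position: [0.6346, -0.1614, 0.0756]
ee_rot: [0.699, 0.116, 0.696, -0.116]
contact_force: [0.5, -0.5, 0.0]
width: 0.0384
```

```bash
python3 - <<'E'
from h import *
a=snap('wrist','w3.png');s=manip.get_state();print(s['position'],s['clock'],s['qpos'])
p=np.array(s['position'])[:2]-[.5247,-.1228];Rm=R.from_quat(np.array(s['ee_rot'])[[1,2,3,0]]).as_matrix()
print(np.linalg.norm(p),np.degrees(np.arctan2(p[0],-p[1])),Rm.round(3))
E
```

```text
[ 0.63402479 -0.16198349  0.07524957] 5.25 [-3.56379595e-01  5.04005933e-01  1.54801454e+00 -1.42014336e-05
  1.08607118e+00 -1.59449281e+00]
0.1161346421263909 70.28162789088375 [[ 0.003  0.327  0.945]
 [-0.001  0.945 -0.327]
 [-1.    -0.     0.003]]
```

View pics/w3.png

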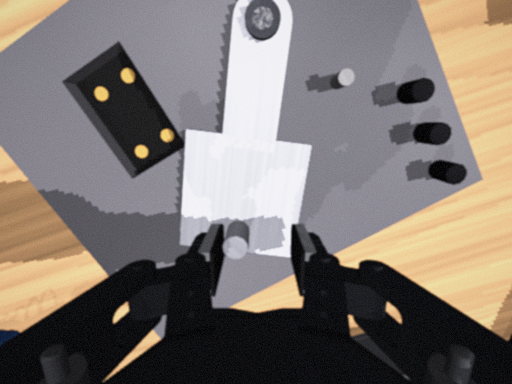

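The cover follows, with its post resting on the left finger at (237,240). The pocket is showing at (125,110).

>>> arm_command(
  series="0 0.08 -0.003 -0.0222 0 0 -0.1;0 0.08 -0.003 -0.0222 0 0 -0.1;0 0.08 -0.003 -0.0222 0 0 -0.1;0 0.08 -0.003 -0.0222 0 0 -0.1;0 0.08 -0.003 -0.0222 0 0 -0.1;0 0.08 -0.003 -0.0222 0 0 -0.1;0 0.08 -0.003 -0.0222 0 0 -0.1;0 0.08 -0.003 -0.0222 0 0 -0.1;0 0 0 0 0 0 -0.1",
)

```text
clock: 6.0
position: [0.636, -0.0982, 0.0744]
ee_rot: [0.703, -0.08, 0.702, 0.08]
contact_force: [0.1, 0.8, -0.0]
width: 0.0385
```

>>> arm_command(
  series="0 0.06 -0.002 -0.0167 0 0 -0.1;0 0 0 0 0 0 -0.1",
)

```text
clock: 6.17
position: [0.6345, -0.0931, 0.0741]
ee_rot: [0.701, -0.097, 0.7, 0.097]
contact_force: [-0.4, -0.1, 0.6]
width: 0.0385
```

>>> arm_command(
  series="0 0.04 0 0 0 0 -0.1;0 0 0 0 0 0 -0.1",
)

```text
clock: 6.33
position: [0.6333, -0.0892, 0.0737]
ee_rot: [0.701, -0.097, 0.7, 0.097]
contact_force: [0.2, -0.1, 0.0]
width: 0.0385
```

>>> arm_command(
  series="0 0.04 0 0 0 0 -0.1;0 0 0 0 0 0 -0.1",
)

```text
clock: 6.5
position: [0.6321, -0.085, 0.0734]
ee_rot: [0.7, -0.097, 0.7, 0.098]
contact_force: [0.1, -0.5, -0.0]
width: 0.0388
```

>>> arm_command(
  series="0 0.03 0 0 0 0 -0.1;0 0 0 0 0 0 -0.1",
)

```text
clock: 6.67
position: [0.632, -0.0847, 0.0734]
ee_rot: [0.701, -0.1, 0.7, 0.096]
contact_force: [1.0, -6.4, -1.1]
width: 0.0383
```

>>> arm_command(
  series="0 -0.08 0 0 0 0 -0.1;-0.2 0 0 0 0 0 -0.1;-0.3 0 0 0 0 0 -0.1;-0.3 0 0 0 0 0 -0.1;-0.3 0 0 0 0 0 -0.1;-0.3 0 0 0 0 0 0.5;-0.16 -0.2 -0.2 0 0 0 1;0 -0.2 -0.2 0 0 0 1;0 0 0 0 0 0 1;0 0 0 0 0 0 1",
)

```text
clock: 7.5
position: [0.6054, -0.1403, 0.2296]
ee_rot: [0.701, -0.097, 0.7, 0.097]
contact_force: [-0.7, 0.7, -0.2]
width: 0.0854
```

```bash
python3 - <<'E'
from h import *
a=snap('wrist','w4.png');s=manip.get_state();print(s['position'],s['clock'],s['qpos'],s['contact_force'])
E
```

```text
[ 0.6056477  -0.13945107  0.22908099] 7.55 [-3.38961648e-01  3.47631627e-01  1.40425203e+00  1.30048444e-03
  1.39053865e+00 -2.18606564e+00] [ 1.04925567 -0.27651963 -0.53514484]
```

View pics/w4.png

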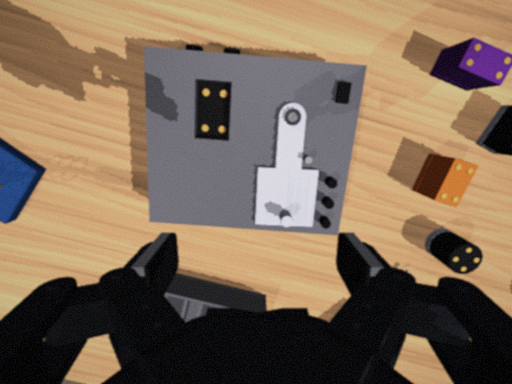

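The cover lies along box +x: pin (292,116), post (286,215). The pocket is fully open, its mouth running from about (196,80) to (231,139).

```bash
cat > go.py <<'E'
from h import *
def go(p,yang):
    s=manip.get_state();Rm=R.from_quat(np.array(s['ee_rot'])[[1,2,3,0]]).as_matrix()
    a=np.degrees(np.arctan2(Rm[1,1],Rm[0,1]));print('z',s['position'][2],'tool units',(Rm.T@(np.array(p)-s['position'])*10).round(3),'yang',a.round(2),'rx total',((a-yang)/180).round(4),'tilt',Rm[:,0].round(3),'w',s['width'],'F',np.round(s['contact_force'],1),s['clock'])
E
python3 - <<'E'
from box import *; from go import go
f='w4.png'; im=cv2.imread('pics/'+f)
Q,y=fit(f,[(150,221),(145,47),(365,66),(341,234)][1:2]+[(150,221),(341,234),(365,66)]) if 0 else fit(f,[(365,66),(341,234),(150,221),(145,47)][1:0] or [(365,66),(341,234),(150,221),(145,47)])
m=(im.max(2)<45).astype(np.uint8);mm=np.zeros_like(m);mm[70:150,185:242]=m[70:150,185:242]
mm=cv2.morphologyEx(mm,cv2.MORPH_CLOSE,np.ones((9,9)))
c=max(cv2.findContours(mm,0,2)[0],key=cv2.contourArea);bp=cv2.boxPoints(cv2.minAreaRect(c));W=ray('wrist',bp,.06,f)
print(bp.round(1),W.round(4).tolist(),W.mean(0).round(4),[np.linalg.norm(W[i]-W[i-1]).round(4) for i in range(4)])
pin=ray('wrist',(292,116),.07,f)[0];tab=ray('wrist',(286,214),.09,f)[0];print(pin,tab,np.degrees(np.arctan2(*(tab-pin)[:2][::-1])))
go([.4605,.1608,.229],79.5)
E
```

```text
res mm [[3.0, -2.2], [-1.6, 1.2], [-1.8, -0.5], [0.5, 1.5]]
c [ 0.5715 -0.1572] yaw 11.7 pin [ 0.5233 -0.1213] nest [ 0.5415 -0.2094]
[[194.3 137.6]
 [197.   79.9]
 [230.4  81.4]
 [227.7 139.2]] [[0.5765, -0.2234, 0.06], [0.5151, -0.2336, 0.06], [0.5068, -0.1981, 0.06], [0.5678, -0.1859, 0.06]] [ 0.5415 -0.2102  0.06  ] [np.float64(0.0385), np.float64(0.0622), np.float64(0.0365), np.float64(0.0623)]
[ 0.52357119 -0.12337762  0.07      ] [ 0.62739873 -0.09993834  0.09      ] 12.72138624895907
z 0.22908099369216967 tool units [ 0.006  3.284 -0.578] yang 105.82 rx total 0.1462 tilt [-0.     0.001 -1.   ] w 0.08540080691901092 F [ 1.  -0.3 -0.5] 7.55
```

>>> arm_command(
  series="0 0.298 -0.052 0 0 0 0.4;0 0.298 -0.052 0 0 0 0.4;0 0.298 -0.052 0 0 0 0.4;0 0.298 -0.052 0 0 0 0.4;0 0.298 -0.052 0 0 0 0.4;0 0.298 -0.052 0 0 0 0.4;0 0.298 -0.052 0 0 0 0.4;0 0.298 -0.052 0 0 0 0.4;0 0.298 -0.052 0 0 0 0.4;0 0.298 -0.052 0 0 0 0.4;0 0.298 -0.052 0 0 0 0.4",
)

```text
clock: 8.47
position: [0.4598, 0.1624, 0.2287]
ee_rot: [0.7, -0.098, 0.701, 0.098]
contact_force: [0.4, 0.1, -0.2]
width: 0.0597
```

>>> arm_command(
  series="0 0 0 0.0366 0 0 0.4;0 0 0 0.0366 0 0 0.4;0 0 0 0.0366 0 0 0.4;0 0 0 0.0366 0 0 0.4;0 0 0 0 0 0 0.4;0 0 0 0 0 0 0.4",
)

```text
clock: 8.97
position: [0.4608, 0.1609, 0.2288]
ee_rot: [0.704, 0.063, 0.705, -0.063]
contact_force: [-0.2, -0.0, 1.0]
width: 0.06
```

```bash
python3 - <<'E'
from go import *
snap('wrist','w5.png')
go([.4605,.1608,.018],79.5)
f='w5.png';im=cv2.imread('pics/'+f);hsv=cv2.cvtColor(im,cv2.COLOR_BGR2HSV)
u,v=proj('wrist',[.4605,.1608,.052],f)[0].astype(int);print(u,v)
m=((hsv[:,:,1]>80)&(hsv[:,:,2]>60)).astype(np.uint8)[v-26:v+26,u-26:u+26]
dk=cv2.morphologyEx((hsv[:,:,2]<55).astype(np.uint8)[v-40:v+40,u-40:u+40],cv2.MORPH_CLOSE,np.ones((7,7)))[14:66,14:66]
n,l,st,ce=cv2.connectedComponentsWithStats(m&cv2.erode(dk,np.ones((3,3))))
k=[i for i in range(1,n) if st[i,4]>=8];P=ce[k]+[u-26,v-26];W=ray('wrist',P,.052,f);print(P.round(1),st[k,4],W.round(4),W.mean(0).round(4))
E
```

```text
z 0.22887579571381453 tool units [ 2.109e+00  0.000e+00 -2.000e-03] yang 79.75 rx total 0.0014 tilt [-0.001  0.    -1.   ] w 0.0596723794971462 F [ 0.2 -0.4 -0.3] 9.0167
257 178
[[251.3 163.5]
 [264.4 163.5]
 [251.3 193.9]
 [264.  193.9]] [48 50 45 43] [[0.4404 0.1565 0.052 ]
 [0.4433 0.1721 0.052 ]
 [0.4779 0.1495 0.052 ]
 [0.4807 0.1652 0.052 ]] [0.4606 0.1608 0.052 ]
```

The second view agrees: centre (0.4606, 0.1608), jaws square to it. Descending to grasp.

>>> arm_command(
  series="0.3 0 0 0 0 0 0.4;0.3 0 0 0 0 0 0.4;0.3 0 0 0 0 0 0.4;0.3 0 0 0 0 0 0.4;0.3 0 0 0 0 0 0.4;0.2 0 0 0 0 0 0.4;0.2 0 0 0 0 0 0.4;0.1 0 0 0 0 0 0.4;0.1 0 0 0 0 0 0.4;0.11 0 0 0 0 0 0.4;0 0 0 0 0 0 0.4",
)

```text
clock: 9.93
position: [0.4597, 0.16, 0.0064]
ee_rot: [0.703, 0.063, 0.706, -0.064]
contact_force: [-0.3, -0.8, 0.5]
width: 0.0597
```

>>> arm_command(
  series="0 0 0 0 0 0 -1;0 0 0 0 0 0 -1;0 0 0 0 0 0 -1;0 0 0 0 0 0 -1;0 0 0 0 0 0 -1;0 0 0 0 0 0 -1;0 0 0 0 0 0 -1;0 0 0 0 0 0 -1",
  squeeze=40,
)

```text
clock: 10.6
position: [0.4618, 0.1603, 0.009]
ee_rot: [0.705, 0.065, 0.704, -0.064]
contact_force: [0.0, 1.4, 5.4]
width: 0.0318
```

I summed the rows 10 mm too deep, so the tips would hit the deck in the pocket. I'll regrasp 10 mm higher.

>>> arm_command(
  series="0 0 0 0 0 0 0.1;0 0 0 0 0 0 0.1;0 0 0 0 0 0 0.1;-0.1 0 0 0 0 0 0.1;0 0 0 0 0 0 0.1;0 0 0 0 0 0 -1;0 0 0 0 0 0 -1;0 0 0 0 0 0 -1;0 0 0 0 0 0 -1;0 0 0 0 0 0 -1;0 0 0 0 0 0 -1",
)

```text
clock: 11.52
position: [0.4613, 0.1602, 0.0183]
ee_rot: [0.704, 0.064, 0.704, -0.064]
contact_force: [-0.5, -0.3, 2.8]
width: 0.0316
```

```bash
python3 -c "
from go import *
go([.4606,.1608,.018],79.5)"
```

```text
z 0.018295875080920693 tool units [ 0.003  0.005 -0.008] yang 79.55 rx total 0.0003 tilt [ 0.  0. -1.] w 0.03158148468518259 F [-0.5 -0.3  2.8] 11.5167
```

>>> arm_command(
  series="-0.1 0 0 0 0 0 -1;-0.2 0 0 0 0 0 -1;-0.3 0 0 0 0 0 -1;-0.3 0 0 0 0 0 -1;-0.3 0 0 0 0 0 -1;-0.3 0 0 -0.0307 0 0 -1;0 0 0 -0.0307 0 0 -1;0 0 0 -0.0307 0 0 -1;0 0 0 -0.0307 0 0 -1;0 0 0 0 0 0 -1",
)

```text
clock: 12.35
position: [0.4601, 0.1599, 0.1675]
ee_rot: [0.703, -0.072, 0.704, 0.072]
contact_force: [0.6, -0.4, -2.3]
width: 0.0316
```

```bash
python3 -c "
from go import *
go([.5418,-.2102,.168],101.7)"
```

```text
z 0.16746350584971575 tool units [-0.005 -3.789  0.046] yang 101.75 rx total 0.0003 tilt [-0.002 -0.001 -1.   ] w 0.03162576172595818 F [ 0.6 -0.4 -2.3] 12.35
```

>>> arm_command(
  series="0 -0.2 0.004 0 0 0 -1;0 -0.34 0.004 0 0 0 -1;0 -0.34 0.004 0 0 0 -1;0 -0.34 0.004 0 0 0 -1;0 -0.34 0.004 0 0 0 -1;0 -0.34 0.004 0 0 0 -1;0 -0.34 0.004 0 0 0 -1;0 -0.34 0.004 0 0 0 -1;0 -0.34 0.004 0 0 0 -1;0 -0.34 0.004 0 0 0 -1;0 -0.34 0.004 0 0 0 -1;0 -0.19 0.002 0 0 0 -1",
)

```text
clock: 13.35
position: [0.5424, -0.214, 0.167]
ee_rot: [0.703, -0.071, 0.704, 0.07]
contact_force: [0.5, 0.4, -1.8]
width: 0.0315
```

>>> arm_command(
  series="0 0 0 0 0 0 -1;0 0 0 0 0 0 -1",
)

```text
clock: 13.52
position: [0.5415, -0.2108, 0.1668]
ee_rot: [0.703, -0.07, 0.704, 0.071]
contact_force: [-0.8, 0.9, -2.9]
width: 0.0312
```

```bash
python3 - <<'E'
from go import *
go([.5418,-.2102,.088],101.7)
snap('wrist','w6.png')
f='w6.png';im=cv2.imread('pics/'+f)
p=np.load('pics/'+f+'.npy')
y=np.radians(11.7);Rz=np.array([[np.cos(y),-np.sin(y)],[np.sin(y),np.cos(y)]])
def rect(c,w,h,z,col):
    P=np.array([np.r_[np.array(c)+Rz@np.array(q),z] for q in((w,h),(-w,h),(-w,-h),(w,-h))])
    cv2.polylines(im,[proj('wrist',P,f).astype(int)],True,col,1)
rect((.5418,-.2102),.032,.020,.06,(0,255,0)); rect(p[:2],.028,.016,p[2]+.034,(0,0,255)); rect(p[:2],.028,.016,p[2]-.018,(255,0,255))
cv2.imwrite('pics/w6b.png',im)
E
```

```text
z 0.16681450210927304 tool units [0.788 0.003 0.006] yang 101.42 rx total -0.0016 tilt [-0.003  0.002 -1.   ] w 0.03120482537164334 F [-0.8  0.9 -2.9] 13.5167
```

View pics/w6b.png

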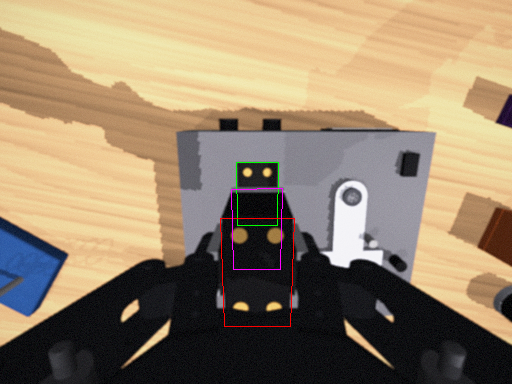

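Held upright: the relay's screws at (240,235), (275,236) are centred in the predicted outline, and the pocket's visible end (237–279, 162) matches the measured mouth. Lowering.

>>> arm_command(
  series="0.2 0 0.006 0 0 0 -1;0.2 0 0 0 0 0 -1;0.2 0 0 0 0 0 -1;0.1 0 0 0 0 0 -1;0.06 0 0 0 0 0 -1;0 0 0 0 0 0 -1;0 0 0 0 0 0 -1",
)

```text
clock: 14.15
position: [0.5432, -0.2096, 0.0927]
ee_rot: [0.704, -0.072, 0.703, 0.072]
contact_force: [-0.2, -0.4, -2.8]
width: 0.0317
```

```bash
python3 -c "
from go import *
go([.5418,-.2102,.066],101.7)"
```

```text
z 0.09273030987414356 tool units [ 0.267 -0.003 -0.015] yang 101.68 rx total -0.0001 tilt [ 0.001 -0.    -1.   ] w 0.031667305819990506 F [-0.2 -0.4 -2.8] 14.15
```

>>> arm_command(
  series="0.04 0 -0.012 0 0 0 -1;0.05 0 0 0 0 0 -1;0.05 0 0 0 0 0 -1;0.03 0 0 0 0 0 -1;0 0 0 0 0 0 -1;0 0 0 0 0 0 -1",
)

```text
clock: 14.65
position: [0.5415, -0.2102, 0.075]
ee_rot: [0.703, -0.072, 0.704, 0.072]
contact_force: [-0.2, -0.8, -2.0]
width: 0.0317
```

>>> arm_command(
  series="0.03 0 0 0 0 0 -1;0.03 0 0 0 0 0 -1;0.02 0 0 0 0 0 -1;0 0 0 0 0 0 -1",
)

```text
clock: 14.98
position: [0.5413, -0.2101, 0.0667]
ee_rot: [0.703, -0.072, 0.704, 0.072]
contact_force: [0.2, 0.2, -3.0]
width: 0.0314
```

Inside the pocket, with nothing touching yet. The last millimetre or so, until the weight comes off.

>>> arm_command(
  series="0.01 0 0 0 0 0 -1;0 0 0 0 0 0 -1;0 0 0 0 0 0 -1",
)

```text
clock: 15.23
position: [0.5418, -0.2103, 0.0663]
ee_rot: [0.704, -0.072, 0.703, 0.072]
contact_force: [0.5, -0.6, -2.7]
width: 0.0313
```

>>> arm_command(
  series="0.008 0 0 0 0 0 -1;0 0 0 0 0 0 -1;0 0 0 0 0 0 -1",
)

```text
clock: 15.48
position: [0.5418, -0.2103, 0.0663]
ee_rot: [0.704, -0.072, 0.703, 0.072]
contact_force: [-2.0, 1.2, 6.4]
width: 0.0316
```

>>> arm_command(
  series="0 0 0 0 0 0 -0.1;0 0 0 0 0 0 0.1;0 0 0 0 0 0 0.2;0 0 0 0 0 0 0.2;0 0 0 0 0 0 0.2;-0.1 0 0 0 0 0 0.2;-0.2 0 0 0 0 0 0.2;-0.3 0 0 0 0 0 0.2;-0.3 0 0 0 0 0 0.2;-0.3 0 0 0 0 0 0.2;-0.3 0 0 0 0 0 0.2;0 0 0 0 0 0 0.2",
)

```text
clock: 16.48
position: [0.545, -0.2119, 0.2231]
ee_rot: [0.707, -0.074, 0.699, 0.069]
contact_force: [0.5, -0.5, 1.1]
width: 0.0513
```

>>> arm_command(
  series="0 0.25 0.1 0 0 0 0.2;0 0.25 0.1 0 0 0 0.2;0 0.25 0.1 0 0 0 0.2;0 0 0 0 0 0 0.2;0 0 0 0 0 0 0.2",
)

```text
clock: 16.9
position: [0.5559, -0.1296, 0.2159]
ee_rot: [0.703, -0.073, 0.703, 0.073]
contact_force: [0.9, -0.4, 0.5]
width: 0.051
```

```bash
python3 - <<'E'
from go import *
go([.5418,-.2102,.066],101.7)
a=snap('wrist','w7.png');b=snap('top','t7.png');c=snap('scene','s7.png')
o=np.zeros((600,800,3),np.uint8);o[:300,:400]=cv2.resize(a,(400,300));o[300:,:400]=cv2.resize(b,(400,300));
o[:300,400:]=cv2.resize(c,(400,300));o[300:,400:]=cv2.resize(c[120:240,120:280],(400,300));cv2.imwrite('pics/f7.png',o[:,:,::-1])
f='w7.png';im=cv2.imread('pics/'+f);hsv=cv2.cvtColor(im,cv2.COLOR_BGR2HSV)
u,v=proj('wrist',[.5418,-.2102,.1],f)[0].astype(int);print(u,v)
r=36
m=((hsv[:,:,1]>80)&(hsv[:,:,2]>60)).astype(np.uint8)[v-r:v+r,u-r:u+r]
n,l,st,ce=cv2.connectedComponentsWithStats(m)
k=[i for i in range(1,n) if st[i,4]>=8];P=ce[k]+[u-r,v-r];print(P.round(1),st[k,4],ray('wrist',P,.1,f).round(4))
E
```

```text
z 0.21585679077178171 tool units [ 1.499 -0.76  -0.303] yang 101.8 rx total 0.0006 tilt [ 0. -0. -1.] w 0.05100236734609966 F [ 0.9 -0.4  0.5] 16.9
179 161
[[169.2 141. ]
 [185.9 141.1]
 [172.6 179.9]
 [188.5 180. ]] [63 64 70 71] [[ 0.5239 -0.2223  0.1   ]
 [ 0.5207 -0.2066  0.1   ]
 [ 0.5611 -0.2144  0.1   ]
 [ 0.5579 -0.1989  0.1   ]]
```

View pics/f7.png

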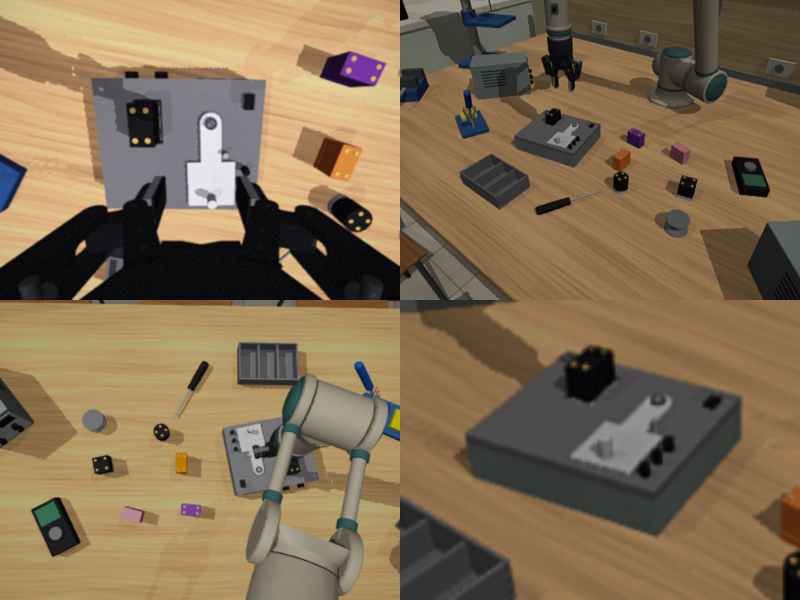

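The relay stands upright in the pocket. Its screws, cast at z = 0.100, are spaced 38 x 16 mm as on the bench, with their centre at (0.541, -0.211). The cover is open along box +x, and the other objects look unmoved.

```bash
python3 -c "
from h import *
print(ticket.sign_off())"
```

```text
the job is handed in; nothing more can be done
None
```

The dust cover is open and the relay stands upright in the pocket. I handed the job in at about 17 s on the robot clock; the sign-off gave no verdict.

- **Cover:** I swung it open by its thumb post with loosely held fingers until it met its stop (about 6 N). The last pictures show it still open along the box's +x.
- **Relay:** I first gripped it 10 mm too low, so I opened, raised the gripper and gripped again before lifting. I then lowered it into the pocket until the floor pushed back with about 6 N, let go and raised the gripper straight up.
- **Last checks:** The relay's screws centre at (0.541, -0.211), within about 1 mm of the pocket's centre. Their spacing, taken at 100 mm height, matches what I measured on the bench, so it sits at full depth and level.
- **Other objects:** The square and round modules, the screwdriver, the spool and the look-alikes looked unmoved in the last pictures. I judged that by eye and did not measure it. The gripper was clear, touching nothing.
- **Disagreement:** The test box's corners fitted only to within 2–4 mm, but the pin, pocket and stop pin agreed to about 2 mm.

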